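# Re-bar the resonator boxes

### The job

The cleaned rosewood tone bars have dried in their crosswise stack. Take the stack apart from the top, upper two bars before the lower two, and lay each bar on the resonator box of its own length (shortest bar on shortest box, and so on up), centred, flat on both felt strips and between the rubber pins. Set the bars down without dropping any, do not knock the glass jar out of its place, and leave all four bars lying still.

Things in the scene. Friction and masses are not known exactly. Their poses are not given: they have to be found in the camera images.
- bar_shortest: Shortest of four loose reddish-brown rosewood tone bars, 135 x 38 x 20 mm, 87 g (give or take a quarter); top flat with two small holes, underside arched 5 mm over the middle 54 mm. Upper pair: across the lower bars, undersides 45 mm above the cutting mat, centre lines 88 mm apart (50 mm free between). Origin: centre of the underside; x along the length (either way round), z up.
- bar_second: Second shortest of four loose reddish-brown rosewood tone bars, 165 x 38 x 20 mm, 107 g (give or take a quarter); top flat with two small holes, underside arched 5 mm over the middle 66 mm. Starts in the upper pair, beside the shortest bar, on top of the lower pair. Origin: centre of the underside; x along the length (either way round), z up.
- bar_third: Second longest of four loose reddish-brown rosewood tone bars, 195 x 38 x 20 mm, 126 g (give or take a quarter); top flat with two small holes, underside arched 5 mm over the middle 78 mm. Lower pair: on a drying board's battens, undersides 25 mm above the cutting mat (mat top is 3 mm above the bench), centre lines 88 mm apart. Origin: centre of the underside; x along the length (either way round), z up.
- bar_longest: Longest of four loose reddish-brown rosewood tone bars, 225 x 38 x 20 mm, 145 g (give or take a quarter); top flat with two small holes, underside arched 5 mm over the middle 90 mm. Starts in the lower pair, beside the second longest bar, under the upper pair. Origin: centre of the underside; x along the length (either way round), z up.
- box_shortest: Shortest of four empty pale resonator boxes, fixed: 145 x 72 mm, open top, rim 50 mm high. Two rails across it, 37 mm either side of the middle, with 14 mm wide felt strips, tops 72 mm above the foot, where the bar's underside rests. Two rubber pins per rail, 54 mm clear between, rise 12 mm above the felt. Origin: centre of the foot; x along the length, z up.
- box_second: Second shortest of four empty pale resonator boxes, fixed: 175 x 72 mm, open top, rim 50 mm high. Two rails across it, 46 mm either side of the middle, with 14 mm wide felt strips, tops 72 mm above the foot, where the bar's underside rests. Two rubber pins per rail, 54 mm clear between, rise 12 mm above the felt. Origin: centre of the foot; x along the length, z up.
- box_third: Second longest of four empty pale resonator boxes, fixed: 205 x 72 mm, open top, rim 50 mm high. Two rails across it, 54 mm either side of the middle, with 14 mm wide felt strips, tops 72 mm above the foot, where the bar's underside rests. Two rubber pins per rail, 54 mm clear between, rise 12 mm above the felt. Origin: centre of the foot; x along the length, z up.
- box_longest: Longest of four empty pale resonator boxes, fixed: 235 x 72 mm, open top, rim 50 mm high. Two rails across it, 62 mm either side of the middle, with 14 mm wide felt strips, tops 72 mm above the foot, where the bar's underside rests. Two rubber pins per rail, 54 mm clear between, rise 12 mm above the felt. Origin: centre of the foot; x along the length, z up.
- glass_jar: Bystander: glass jar with metal lid, 52 mm across, 62 mm high, on the mat beyond the stack. Origin: centre of its underside, z up. Other bystanders (brush, tweezers, cork block, spool clamp, screwdriver, a fifth box 310 mm long that already has its bar) are not part of the job.
Mind the look-alikes: they are no part of the job. What is shaped like the bar_shortest but pink is not meant.

How it is judged:
By the outcome, as a careful person would: the job done as asked, in the order asked, and still so for the second after the job is handed in, with the robot touching nothing.
It also fails if it takes over 115 s, if anything falls off the work surface, if the arm or the gripper's body presses on something with over 40 N, if the wrist force passes 120 N, or if a joint passes its speed limit or range.

### The arm

A 6-joint arm with a two-finger parallel gripper is mounted at the origin on the work surface. World frame = base frame: x ahead of the robot, y to its left, z up, the work surface at z = 0. Lengths are in mm, angles in rad, forces in N, time in s.
With the tool pointing down it reaches from about 300 to 775 mm from the base axis. Payload 14.6 kg.
Tool frame: the origin (TCP) lies on the mounting face of the last link; the fingertips stand 173 mm ahead of it and the grasp point (between the pads) lies 155 mm ahead of it (env.tcp_to_grasp is the distance from the TCP to the grasp point, in mm); z points along the fingers, y is the direction in which the jaws open and shut (so a half turn about z gives the same grasp; the last joint's range is limited). The gripper opens to 85 mm and grips with 20 to 120 N. Pads are 22 mm wide; open, the fingers measure 114 mm over their backs; the gripper's body (76 mm by 85 mm) begins 54 mm behind the grasp point. The pads swing forward as they close: fully open they stand 13 mm farther back than shut.
Start: joints at [-1.236, 0.3, 1.521, -0, 1.321, -0.067], TCP at [215.084, -506.191, 404.681] pointing down, gripper open.
Joint ranges: [-3.03, 3.03], [-0.79, 2.21], [0.23, 2.52], [-1.04, 4.18], [0, 3.07], [-2.55, 2.55]. Speed limits (rad/s): [2.22, 2.22, 2.57, 3.14, 3.14, 3.14].

### API

Orientations are given as a unit quaternion [x, y, z, w].
In Python, from cell import env gives the robot as it stands. The module is installed in compiled form; this text tells all that it offers. Calls block until the motion is done:
- env.movep(position, orientation): joint-space move of the TCP to a pose.
- env.move_linear(position, attitude=None, velocity=150): straight line of the TCP; attitude=None keeps the orientation; velocity is the mean speed in mm/s.
- env.move_j(angles): joint-space move.
- env.release() and env.clamp(grip_force=None): open the fingers fully, or close them until they stop; grip_force is the grip in N (None keeps the last).
- env.wait(seconds).
- env.ik(position, orientation): joint angles nearest the present ones, or None.
- env.read_state(): the state.
- env.capture(name): name is "scene" or "top" or "wrist"; returns a dict with "color" (420x560x3 uint8, blue, green, red), "depth" (420x560 float32, mm along the optical axis (not along the pixel's ray), 0 where there is no reading), "fx", "fy", "cx", "cy" (pixels), "origin" and "orientation" of the camera in the world. Camera axes: x right, y up, looking along -z (the intrinsics and any distortion apply to the point x, -y, -z); pixel columns grow to the right and rows downward; lengths in mm; the calibration is good to about 2 mm. A picture is of the moment at which its call begins.
A pose or a line that the arm cannot do raises env.IKError and nothing moves.
- env.close_job(): hands the job in, once; it reports no verdict.
Trained networks look in a picture, given as the dict that the camera call returned (one of the last four; its "shot" number tells which), for a name from the list of things; names that differ only in an ending like _2 or _b are one class to them, and where a whole thing is asked for, a point or a joint stands for the part that bears it (a point fixed in the world has none). Each returns a list of dicts, best first, with "p" (0 to 1); they miss things now and then, are a little off and sometimes report something else, mostly with a low value. They report only what shows in the picture. A call takes as long as a camera call. They do not tell look-alikes from the thing itself.
- env.silhouettes(label, picture): "mask" (420x560 bool, what is visible of it) and "pixel" ([column, row] in pixels, amid what is visible of it).
The state is a dict: "clock": time; "qpos": joint angles; "qd": joint speeds; "joint_efforts": joint torques, N m; "eef_pos": TCP position; "ee_rot": TCP orientation; "wrist_force": force on the tool from outside, world axes, zero at the start; "moment": the same for the moment, N m; "width": finger opening in mm.
Only numpy, scipy, OpenCV 4.12 (cv2) and the standard library are available. Lean on these libraries where they do the work, as an engineer would, in place of code of your own. Each camera call takes 0.05 s, during which the arm holds its last target.

## Working session

There is one attempt and no reset: what is moved stays moved. The work goes in short steps, each a Python script; the robot and the scene stay as the last script left them, time stands still between calls to the robot, and variables do not carry over. Pictures are saved under pics/ and viewed, and the job is handed in when it is done.

```bash
mkdir -p pics; ls; cat > h.py <<'E'
import numpy as np, cv2
from scipy.spatial.transform import Rotation as R
from cell import env
def cloud(c):
    d=c["depth"].astype(float); v,u=np.mgrid[0:d.shape[0],0:d.shape[1]]
    p=np.stack([(u-c["cx"])/c["fx"]*d,-(v-c["cy"])/c["fy"]*d,-d],-1)
    w=p.reshape(-1,3)@R.from_quat(c["orientation"]).as_matrix().T+np.array(c["origin"])
    w=w.reshape(p.shape); w[d<=0]=np.nan
    return w
E
python3 - <<'E'
from h import *
for n in ["scene","top"]:
    c=env.capture(n); cv2.imwrite(f"pics/{n}0.png",c["color"]); np.savez(f"{n}0.npz",w=cloud(c),color=c["color"])
    print({k:v for k,v in c.items() if k not in("color","depth")})
    for l in ["bar_shortest","bar_second","bar_third","bar_longest","box_shortest","box_second","box_third","box_longest","glass_jar"]:
        for s in env.silhouettes(l,c)[:3]:
            w=cloud(c)[s["mask"]]; print(n,l,round(s["p"],2),s["pixel"],s["mask"].sum(),np.nanmedian(w,0).round())
print(env.read_state())
E
```

```text
pics
{'fx': 496.1420453758945, 'fy': 496.1420453758945, 'cx': 278.5309980343989, 'cy': 213.02092404570382, 'origin': array([893.73072492, 889.25185297, 778.90521722]), 'orientation': array([0.10247225, 0.4483607 , 0.86113284, 0.21661569]), 'shot': 1}
scene bar_shortest 0.75 [199.7, 189.0] 522 [ 568. -219.   65.]
scene bar_shortest 0.67 [308.0, 156.7] 485 [ 165. -308.   15.]
scene bar_second 0.86 [232.0, 179.9] 613 [ 478. -217.   65.]
scene bar_third 0.77 [212.9, 199.8] 534 [ 543. -177.   43.]
scene bar_third 0.35 [230.1, 177.1] 583 [ 478. -217.   65.]
scene bar_longest 0.72 [208.5, 186.4] 503 [ 533. -265.   44.]
scene box_shortest 0.68 [277.2, 248.3] 2469 [481.  90.  37.]
scene box_shortest 0.22 [296.7, 286.2] 4294 [501. 219.  34.]
scene box_second 0.71 [245.8, 221.2] 2349 [503. -40.  37.]
scene box_third 0.6 [328.1, 329.1] 4660 [498. 345.  36.]
scene box_longest 0.67 [297.7, 286.4] 4563 [500. 219.  33.]
scene glass_jar 0.74 [156.0, 226.3] 521 [ 716. -131.   42.]
{'fx': 521.0527377492067, 'fy': 521.0527377492067, 'cx': 274.3818659134029, 'cy': 212.15853330339033, 'origin': array([ 34
[... 748 characters left out ...]
.9] 320 [ 704. -148.   63.]
{'clock': 1.0, 'qpos': array([-1.23560387e+00,  2.99892068e-01,  1.52098731e+00,  9.75645162e-06,
        1.32066529e+00, -6.65742135e-02]), 'qd': array([ 0.00159229,  0.00054109, -0.0004523 , -0.00047482, -0.00097839,
       -0.00171342]), 'joint_efforts': array([-2.07083605e-03, -5.43353856e+01, -3.61976373e+01, -5.33205821e-05,
        6.98430704e-04, -1.13520159e-05]), 'eef_pos': array([ 215.08422416, -506.19549099,  404.69030692]), 'ee_rot': array([9.79890945e-01, 1.99533795e-01, 7.89682134e-06, 2.31450879e-05]), 'wrist_force': array([-0.56429181, -0.03208811,  0.51164077]), 'moment': array([ 0.01126772,  0.02299224, -0.07391416]), 'width': 85.33109316183824}
```

```bash
python3 - <<'E'
import cv2
a=cv2.imread("pics/top0.png"); cv2.imwrite("pics/top0c.png",cv2.resize(a[80:350,110:440],None,fx=2.2,fy=2.2,interpolation=cv2.INTER_CUBIC))
E
```

```text
(no output)
```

View pics/top0c.png

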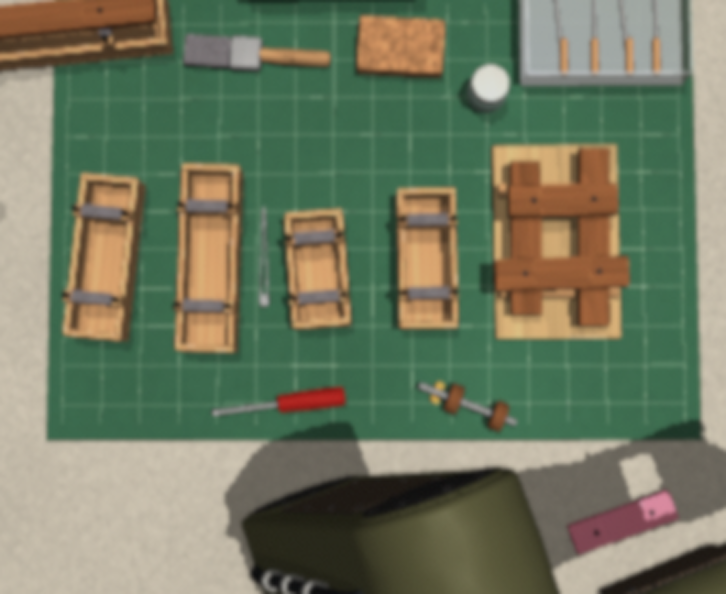

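View pics/scene0.png

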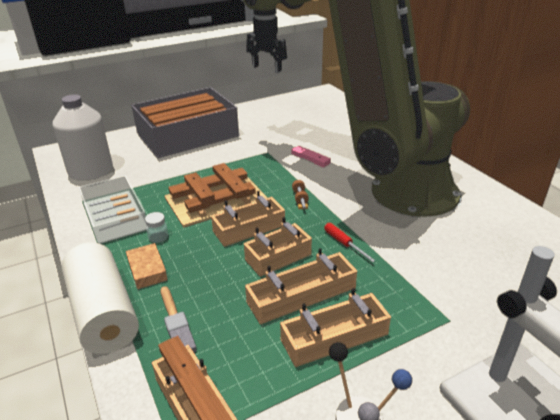

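The top view (crop coordinates) shows the stack at (560,240): the shortest bar is the upper bar at (560,199), the second is at (562,272), the third is vertical at (525,240) and the longest is vertical at (593,237). The boxes, left to right, are third, longest, shortest and second.

These could be mistaken for bar_shortest:
- the pink bar, full top image (391,316): rejected for its colour
- the bars in the dark crate, scene image (185,105)
- the bar on the fifth box, scene image (195,375)
- the upper stack bar, top image (365,171): chosen

Next come closer wrist views.

```bash
cat >> h.py <<'E'
def down(yaw):  # tool x at angle yaw, z down; jaws (tool y) at yaw-90deg
    x=np.array([np.cos(yaw),np.sin(yaw),0]); z=np.array([0,0,-1.]); y=np.cross(z,x)
    return R.from_matrix(np.stack([x,y,z],1)).as_quat()
G=env.tcp_to_grasp
E
python3 - <<'E'
from h import *
print(G)
q0=env.read_state()["qpos"]
for nm,p in dict(st=(520,-236,400),b=(495,0,450),b2=(495,270,450)).items():
  for yw in (-np.pi/2,0,np.pi/2,np.pi):
    j=env.ik(p,down(yw)); print(nm,round(yw,2),None if j is None else np.round(j,2))
c=env.capture("wrist")
T=R.from_quat(env.read_state()["ee_rot"]).as_matrix(); 
print("cam in tool",T.T@(np.array(c["origin"])-env.read_state()["eef_pos"]), (T.T@R.from_quat(c["orientation"]).as_matrix()).round(2),c["fx"])
E
```

```text
154.70000000000002
st -1.57 None
st 0 [-0.49  0.35  1.47 -0.    1.33  1.08]
st 1.57 [-0.49  0.35  1.47 -0.    1.33 -0.49]
st 3.14 [-0.49  0.35  1.47 -0.    1.33 -2.06]
b -1.57 None
b 0 [-0.07  0.14  1.61 -0.    1.39  1.5 ]
b 1.57 [-0.07  0.14  1.61 -0.    1.39 -0.07]
b 3.14 [-0.07  0.14  1.61 -0.    1.39 -1.64]
b2 -1.57 None
b2 0 [ 0.43  0.3   1.41 -0.    1.43  2.01]
b2 1.57 [ 0.43  0.3   1.41 -0.    1.43  0.43]
b2 3.14 [ 0.43  0.3   1.41 -0.    1.43 -1.14]
cam in tool [68.45616048 -0.44129563 30.42656845] [[ 0.    0.96  0.27]
 [ 1.   -0.    0.  ]
 [ 0.    0.27 -0.96]] 325.5368884442762
```

```bash
python3 - <<'E'
from h import *
names=["bar_shortest","bar_second","bar_third","bar_longest","box_shortest","box_second","box_third","box_longest"]
for i,p in enumerate([(495,260,480),(495,0,480),(515,-236,400)]):
    env.movep(p,down(np.pi/2)); env.wait(0.3)
    c=env.capture("wrist"); w=cloud(c); out=dict(w=w,color=c["color"])
    cv2.imwrite(f"pics/w{i}.png",c["color"])
    for l in (names[:4] if i==2 else names[4:]):
        for s in env.silhouettes(l,c)[:2]:
            m=s["mask"]; out[f"{l}_{s['p']:.2f}"]=m
            print(i,l,round(s["p"],2),s["pixel"],m.sum(),np.nanmedian(w[m],0).round())
    np.savez(f"w{i}.npz",**out)
    print(env.read_state()["clock"],env.read_state()["eef_pos"])
E
```

```text
0 box_shortest 0.81 [276.9, 301.8] 6524 [480.  68.  40.]
0 box_second 0.77 [283.1, 351.4] 682 [497. -33.  10.]
0 box_third 0.57 [286.1, 102.6] 11497 [496. 345.  15.]
0 box_longest 0.93 [285.7, 213.0] 11455 [495. 205.  29.]
4.4833 [495.00850856 259.98319014 480.00270321]
1 box_shortest 0.95 [274.0, 114.2] 7951 [480.  71.  39.]
1 box_second 0.97 [283.9, 225.5] 8431 [494. -71.  36.]
1 box_second 0.43 [335.3, 324.2] 1625 [ 563. -201.   68.]
1 box_third 0.34 [268.2, 322.6] 2028 [ 473. -194.   68.]
1 box_longest 0.87 [291.3, 14.6] 6800 [501. 175.  31.]
6.05 [4.95021195e+02 1.07805589e-01 4.79997133e+02]
2 bar_shortest 0.67 [336.7, 187.1] 5580 [ 563. -232.   68.]
2 bar_shortest 0.62 [10.3, 273.6] 1309 [ 188. -352.   19.]
2 bar_second 0.61 [238.7, 183.2] 7056 [ 474. -226.   68.]
2 bar_third 0.89 [288.5, 144.1] 4579 [ 519. -193.   48.]
2 bar_longest 0.62 [292.3, 226.8] 5183 [ 522. -276.   48.]
2 bar_longest 0.61 [240.6, 181.5] 7083 [ 474. -225.   68.]
7.5833 [ 515.02312808 -235.88416126  400.04001281]
```

View pics/w0.png

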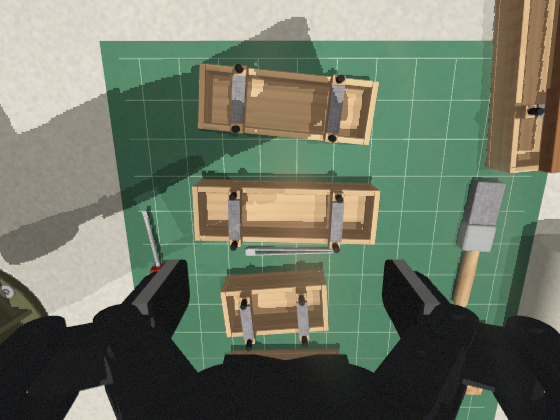

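View pics/w1.png

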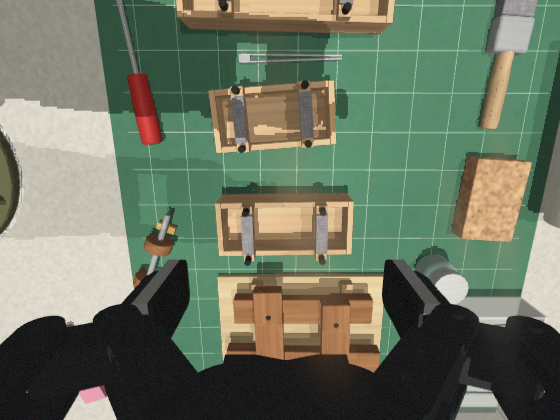

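View pics/w2.png

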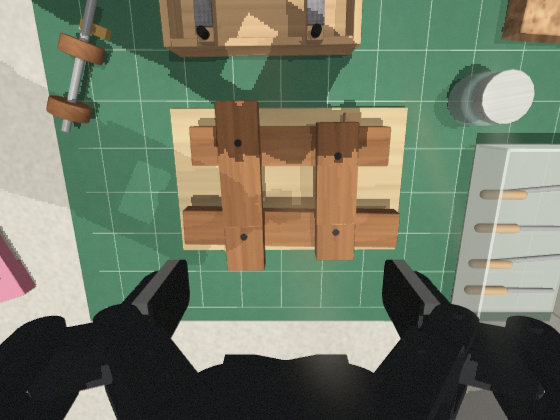

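The wrist views show boxes third at (288,103), longest (286,213) and shortest (277,302) in w0, and box second at (284,226) in w1. In w2, bar_shortest is at (337,190) and bar_second at (241,185) on top, with bar_third at (290,145) and bar_longest at (292,227) below. Next I fit the poses.

```bash
cat > fit.py <<'E'
from h import *
def rect(P):
    (c,s,a)=cv2.minAreaRect(P.astype(np.float32))
    b=cv2.boxPoints((c,s,a)); e=[b[1]-b[0],b[2]-b[1]]; e=max(e,key=np.linalg.norm)
    th=(np.degrees(np.arctan2(e[1],e[0]))+90)%180-90
    return np.round(c,1),np.round(sorted(s),1),round(th,2)
def near(w,c,r,zr):
    m=(np.abs(w[...,0]-c[0])<r[0])&(np.abs(w[...,1]-c[1])<r[1])&(w[...,2]>zr[0])&(w[...,2]<zr[1])
    return m
def comp(m):  # largest connected component
    n,l,s,_=cv2.connectedComponentsWithStats(m.astype(np.uint8)); return l==1+np.argmax(s[1:,4])
E
python3 - <<'E'
from fit import *
for f,n,c,r in [("w0","box_third",(497,342),(120,55)),("w0","box_longest",(494,207),(130,50)),("w1","box_shortest",(482,70),(90,52)),("w0","box_shortest",(482,70),(90,52)),("w1","box_second",(494,-72),(105,48)),
  ("top0","box_third",(497,342),(120,55)),("top0","box_longest",(494,207),(130,50)),("top0","box_shortest",(482,70),(90,52)),("top0","box_second",(494,-72),(105,48))]:
    w=np.load(f+".npz")["w"]
    m=near(w,c,r,(47,59)); P=w[m]; print(f,n,"rim",m.sum(),rect(P[:,:2]),np.median(P[:,2]).round(1))
    m=near(w,c,r,(68,81)); P=w[m]
    if m.sum()>20:
        lo=P[P[:,0]<c[0]];hi=P[P[:,0]>c[0]]
        a,b=np.median(lo,0),np.median(hi,0); print("   rails",a.round(1),b.round(1),"mid",((a+b)/2).round(1),"sep",np.linalg.norm(a-b).round(1),"ang",np.degrees(np.arctan2(*(b-a)[1::-1])).round(2))
for f in ("w2","top0"):
  w=np.load(f+".npz")["w"]
  for n,c,r,z in [("short",(563,-236),(40,100),(62,74)),("second",(474,-232),(40,110),(62,74)),("third",(519,-194),(130,35),(42,54)),("longest",(522,-277),(140,35),(42,54))]:
    m=near(w,c,r,z)
    if n in("short","second"): m=comp(m)
    P=w[m]; print(f,n,m.sum(),rect(P[:,:2]),np.median(P[:,2]).round(1))
w=np.load("w2.npz")["w"]
m=near(w,(518,-236),(20,15),(-10,60)); print("board z",np.median(w[m][:,2])); 
m=near(w,(704,-148),(40,40),(50,80)); print("jar",np.median(w[m],0),rect(w[m][:,:2]))
E
```

```text
w0 box_third rim 2762 (array([496.6, 342.3]), array([ 72.1, 205.7]), np.float32(-5.52)) 53.3
   rails [444.  347.9  75.1] [549.5 338.5  75.1] mid [496.7 343.2  75.1] sep 105.9 ang -5.09
w0 box_longest rim 2660 (array([495.1, 207.9]), array([ 72.7, 235.2]), np.float32(-1.46)) 53.1
   rails [434.3 211.9  75.1] [556.2 208.   75.1] mid [495.2 210.   75.1] sep 121.9 ang -1.82
w1 box_shortest rim 1959 (array([480.8,  69.3]), array([ 72.1, 145. ]), np.float32(4.36)) 53.3
   rails [444.5  67.7  75.2] [517.8  73.1  75.2] mid [481.1  70.4  75.2] sep 73.5 ang 4.22
w0 box_shortest rim 1596 (array([480.8,  69.5]), array([ 74.4, 144.9]), np.float32(4.5)) 53.0
   rails [444.6  69.1  75. ] [518.1  75.5  75.2] mid [481.4  72.3  75.1] sep 73.7 ang 5.01
w1 box_second rim 2035 (array([493.9, -69.1]), array([ 72.9, 175.5]), np.float32(1.0)) 53.2
   rails [449.2 -68.1  75.1] [539.  -66.4  75.2] mid [494.1 -67.3  75.1] sep 89.8 ang 1.11
top0 box_third rim 470 (array([494.3, 340. ]), array([ 73.5, 205.7]), np.float32(-5.23)) 53.0
   rails [440.6 345.4  74.7] [547.3 335.7  74.6] mid [493.9 340.5  74.6] sep 1
[... 724 characters left out ...]
), np.float32(-88.51)) 68.4
w2 third 4455 (array([ 519.6, -194.6]), array([ 49.2, 194.8]), np.float32(-0.21)) 48.4
w2 longest 4807 (array([ 521.2, -277.1]), array([ 63.6, 226.1]), np.float32(4.86)) 48.3
top0 short 649 (array([ 562.3, -238. ]), array([ 38.6, 134.7]), np.float32(-88.83)) 68.3
top0 second 813 (array([ 471.4, -235.5]), array([ 38.7, 164.6]), np.float32(-88.37)) 68.3
top0 third 546 (array([ 519.3, -194.9]), array([ 38.8, 193.2]), np.float32(0.22)) 48.2
top0 longest 705 (array([ 520.8, -272.5]), array([ 51.3, 223.9]), np.float32(-0.75)) 47.9
board z 13.396812001816414
jar [ 708.98830993 -148.86783966   65.2613721 ] (array([ 712.5, -148.8]), array([46. , 46.2]), np.float32(-39.91))
```

Every size matches: bars 38x135 and 38x165, boxes 72x145/175/205/235, felt at 75. The wrist and top cameras agree to about 2 mm, so I average them. Now the shortest bar.

```bash
cat > pp.py <<'E'
from h import *
A=np.radians
def st(): return env.read_state()
def pick(x,y,deg,under,hi=130):
    """deg = yaw of the tool x (along bar)"""
    q=down(A(deg)); z=under+11+G
    env.movep((x,y,z+70),q); env.move_linear((x,y,z),velocity=100)
    print("at pick",st()["eef_pos"].round(1),st()["wrist_force"].round(1))
    env.clamp(grip_force=45); env.wait(0.2)
    print("width",st()["width"])
    f0=st()["wrist_force"]; env.move_linear((x,y,z+hi),velocity=150); env.wait(.1)
    print("lifted dF",(st()["wrist_force"]-f0).round(2),"width",st()["width"].round(1),"t",st()["clock"])
def place(x,y,deg,felt=75.0):
    q=down(A(deg)); z=felt+11+G
    env.movep((x,y,z+70),q); env.move_linear((x,y,z+4),velocity=100); env.wait(.3)
    f0=st()["wrist_force"]; 
    for d in np.arange(3,-3.1,-.5):
        env.move_linear((x,y,z+d),velocity=15); env.wait(.1)
        df=st()["wrist_force"]-f0
        if df[2]>2.5: break
    print("contact at",d,df.round(1),st()["moment"].round(2))
    env.wait(.1); env.release(); env.wait(.2)
    env.move_linear((x,y,z+90),velocity=120)
    print("t",st()["clock"],st()["width"])
E
python3 - <<'E'
from pp import *
pick(563.2,-237.8,91.1,48)
c=env.capture("wrist"); cv2.imwrite("pics/held1.png",c["color"])
E
```

```text
at pick [ 563.4 -237.9  214.5] [0.  0.2 0.1]
width 37.324899929805014Traceback (most recent call last):
  File "<stdin>", line 2, in <module>
  File "pp.py", line 12, in pick
    print("lifted dF",(st()["wrist_force"]-f0).round(2),"width",st()["width"].round(1),"t",st()["clock"])
                                                                ^^^^^^^^^^^^^^^^^^^
AttributeError: 'float' object has no attribute 'round'
```

```bash
sed -i 's/st()\["width"\].round(1)/round(st()["width"],1)/' pp.py
python3 - <<'E'
from pp import *
s=st(); print(s["clock"],s["width"],s["eef_pos"],s["wrist_force"])
c=env.capture("wrist"); cv2.imwrite("pics/held1.png",c["color"])
c=env.capture("top"); cv2.imwrite("pics/top1.png",c["color"][80:350,110:440])
E
```

```text
10.825 37.377293368554696 [ 563.13116603 -237.77910696  342.52989017] [-0.05150851  0.38526842 -1.5932255 ]
```

View pics/held1.png

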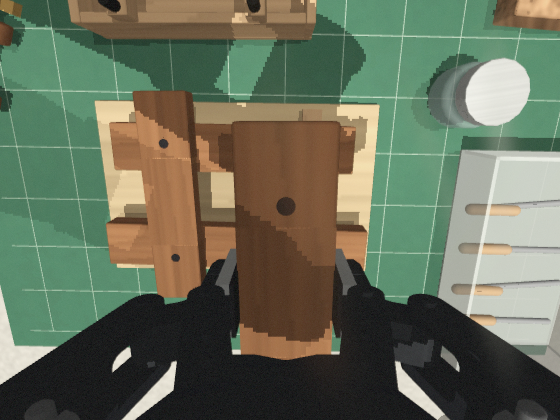

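The shortest bar is held squarely at column 286, and the rest of the stack is undisturbed. Placing it.

```bash
python3 - <<'E'
from pp import *
place(479.8,68.7,184.45)
c=env.capture("wrist"); np.savez("p1.npz",w=cloud(c)); cv2.imwrite("pics/p1.png",c["color"])
E
```

```text
contact at 0.0 [-3.3  0.4  7.9] [-0.08  0.54  0.02]
t 17.4333 85.23004758540982
```

View pics/p1.png

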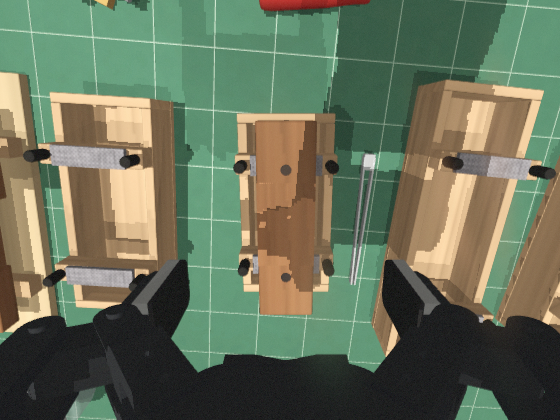

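```bash
python3 - <<'E'
from fit import *
def rep(w):
    m=comp(near(w,(480,69),(90,26),(88,101))); P=w[m]; print("bar",rect(P[:,:2]),P[:,2].mean().round(1), P[P[:,0]<450][:,2].mean(),P[P[:,0]>510][:,2].mean())
    m=near(w,(480,69),(90,52),(47,59)); print("rim",rect(w[m][:,:2]))
rep(np.load("p1.npz")["w"])
c=env.capture("top"); w=cloud(c); rep(w)
E
```

```text
bar (array([480.8,  69.4]), array([ 38.1, 134.4]), np.float32(4.48)) 95.4 95.39363316591921 95.41846179362645
rim (array([480.9,  69.6]), array([ 72.2, 145.2]), np.float32(4.32))
bar (array([459.6,  58.4]), array([ 8.1, 23.9]), np.float32(-62.6)) 95.1 nan nan
rim (array([500.1,  70.5]), array([64.2, 80.4]), np.float32(2.35))<stdin>:3: RuntimeWarning: Mean of empty slice.
  ret = ret.dtype.type(ret / rcount)
```

bar_shortest is centred to within 0.3 mm and level (top at 95.4). Now the second bar.

```bash
python3 - <<'E'
from pp import *
from fit import *
pick(472.3,-235,91.6,48)
place(493.2,-69.5,181.0)
c=env.capture("wrist"); w=cloud(c); cv2.imwrite("pics/p2.png",c["color"])
P=w[comp(near(w,(493,-69),(105,26),(88,101)))]; print("bar",rect(P[:,:2]),P[:,2].mean(),P[P[:,0]<460][:,2].mean(),P[P[:,0]>530][:,2].mean())
m=near(w,(493,-69),(105,48),(47,59)); print("rim",rect(w[m][:,:2]))
env.movep((520,-236,380),down(np.pi)); env.wait(.2)
c=env.capture("wrist"); w=cloud(c); cv2.imwrite("pics/s2.png",c["color"])
for c0 in((519,-194.6),(521,-280)):
    P=w[comp(near(w,c0,(140,30),(42,54)))]; print("bar",rect(P[:,:2]),np.median(P[:,2]))
for n in("bar_third","bar_longest"):
    for s in env.silhouettes(n,c)[:2]: print(n,s["p"],s["pixel"])
E
```

```text
at pick [ 472.5 -235.   214.3] [-0.2  0.5 -0.6]
width 37.21871199476828
lifted dF [ 1.04 -1.25 -7.65] width 37.2 t 21.375
contact at 0.0 [-4.3  0.2  8. ] [0.12 0.54 0.04]
t 27.8083 85.80894036616246
bar (array([493.4, -68.8]), array([ 38.2, 164. ]), np.float32(0.92)) 95.39216894493464 95.36925048580021 95.3909233235715
rim (array([493.9, -68.9]), array([ 72.2, 174.6]), np.float32(0.9))
bar (array([ 520.4, -193.4]), array([ 38.3, 194.2]), np.float32(0.05)) 48.43015253838183
bar (array([ 521.1, -278.8]), array([ 38.3, 225.1]), np.float32(-0.88)) 48.39319882298315
bar_third 0.75 [329.8, 177.2]
bar_longest 0.67 [238.5, 175.1]
```

View pics/p2.png

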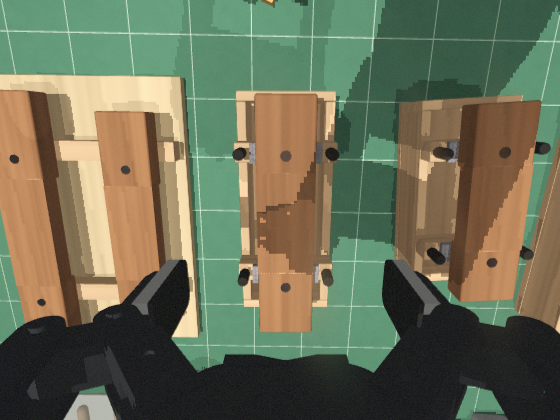

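View pics/s2.png

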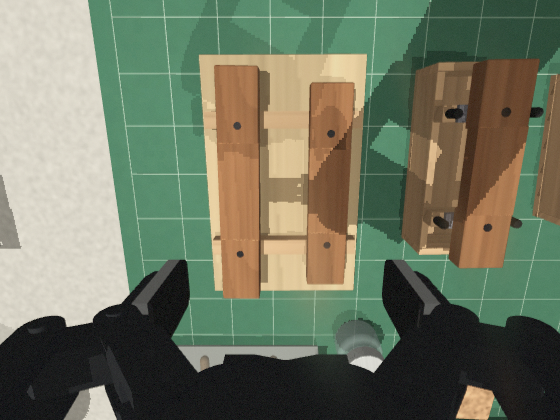

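The second bar is centred to within 0.5 mm and level. The lower bars are clear, with third at (330,177) and longest at (238,175). Now both of them.

```bash
sed -i 's/env.movep((x,y,z+70),q); env.move_linear((x,y,z),velocity=100)/env.movep((x,y,z+130),q); env.move_linear((x,y,z),velocity=150)/' pp.py
python3 - <<'E'
from pp import *
from fit import *
pick(519.6,-194.0,180,28,150)
place(495.5,341.5,174.7)
c=env.capture("wrist"); w=cloud(c); cv2.imwrite("pics/p3.png",c["color"])
P=w[comp(near(w,(495,341),(120,32),(88,101)))]; print("bar",rect(P[:,:2]),P[:,2].mean(),P[P[:,0]<450][:,2].mean(),P[P[:,0]>540][:,2].mean())
m=near(w,(496,342),(120,55),(47,59)); print("rim",rect(w[m][:,:2]))
E
```

```text
at pick [ 519.9 -194.2  194.7] [-0.6 -0.4  0.9]
width 37.10445299515562
lifted dF [ 2.44  0.52 -7.97] width 37.4 t 32.2917
contact at 0.0 [-1.8 -1.   6.7] [-0.33  0.31  0.  ]
t 39.525 85.46188315244731
bar (array([495.9, 342.2]), array([ 38.1, 195.3]), np.float32(-5.29)) 95.39390723382319 95.36299717257575 95.41756218117692
rim (array([497. , 342.4]), array([ 72.1, 205.4]), np.float32(-5.45))
```

View pics/p3.png

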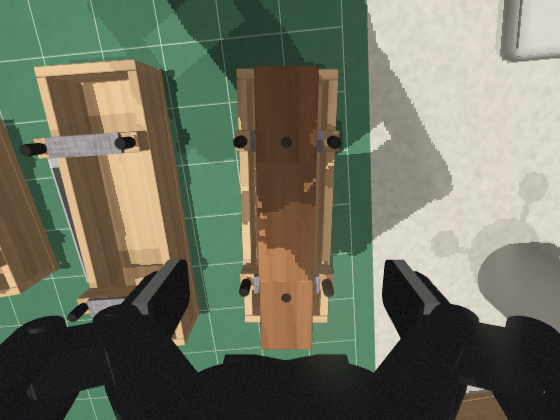

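The third bar is between its pins, level and within about 1 mm of centre. Now the longest.

```bash
python3 - <<'E'
from pp import *
from fit import *
pick(520.4,-279.3,179.1,28,150)
place(494.6,207.2,178.6)
c=env.capture("wrist"); w=cloud(c); cv2.imwrite("pics/p4.png",c["color"])
P=w[comp(near(w,(494,207),(130,28),(88,101)))]; print("bar",rect(P[:,:2]),P[:,2].mean(),P[P[:,0]<440][:,2].mean(),P[P[:,0]>540][:,2].mean())
m=near(w,(495,207),(130,50),(47,59)); print("rim",rect(w[m][:,:2]))
env.movep((215,-506,420),[0.97989,0.19953,0,0]); env.wait(.5)
c=env.capture("top"); w=cloud(c); cv2.imwrite("pics/top4.png",cv2.resize(c["color"][80:350,110:440],None,fx=2.2,fy=2.2))
for n,c0,h in[("shortest",(480,69),85),("second",(493,-69),100),("third",(495,341),115),("longest",(494,207),130)]:
    P=w[comp(near(w,c0,(h,32),(88,101)))]; print(n,rect(P[:,:2]),P[:,2].mean()); m=near(w,c0,(h,52),(47,59)); print("  rim",rect(w[m][:,:2]))
m=near(w,(709,-149),(45,45),(55,80)); print("jar",np.nanmedian(w[m],0)); w0=np.load("top0.npz")["w"]; m=near(w0,(709,-149),(45,45),(55,80)); print("jar before",np.nanmedian(w0[m],0))
print(st()["clock"])
E
```

```text
at pick [ 520.7 -279.4  194.7] [ 0.6 -0.2  0. ]
width 37.19326041599528
lifted dF [ 0.91 -0.83 -8.53] width 37.1 t 44.7667
contact at 0.0 [-5.  -0.4  7.4] [-0.22  0.47 -0.03]
t 51.8333 85.32929122537291
bar (array([491.8, 207.9]), array([ 38.1, 217.6]), np.float32(-1.35)) 95.39864914872057 95.37758827908411 95.42225904500918
rim (array([495.3, 208.1]), array([ 72.3, 234.7]), np.float32(-1.38))
shortest (array([478.7,  67.8]), array([ 38.2, 135.4]), np.float32(4.42)) 95.16283399021262
  rim (array([478.4,  67.8]), array([ 71.8, 144.8]), np.float32(4.49))
second (array([491.9, -70.8]), array([ 37.7, 165.1]), np.float32(-0.16)) 95.20788847938739
  rim (array([492.1, -70.2]), array([ 71.9, 172.5]), np.float32(-0.03))
third (array([493.2, 340.4]), array([ 40.7, 195. ]), np.float32(-5.58)) 94.75633298794506
  rim (array([494.1, 340.6]), array([ 74.1, 205.4]), np.float32(-5.73))
longest (array([492.6, 206.2]), array([ 39.3, 224.2]), np.float32(-1.27)) 94.94436873770549
  rim (array([492.8, 206.5]), array([ 73.1, 235.3]), np.float32(-1.33))
jar [ 709.71872729 -149.99861173   65.28432774]
jar before [ 710.30172726 -149.64740928   64.8833864 ]
55.15
```

View pics/top4.png

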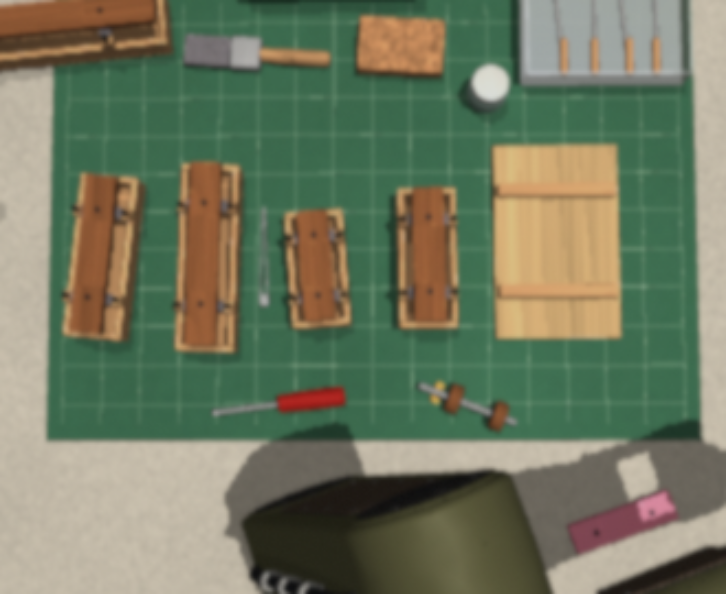

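View pics/p4.png

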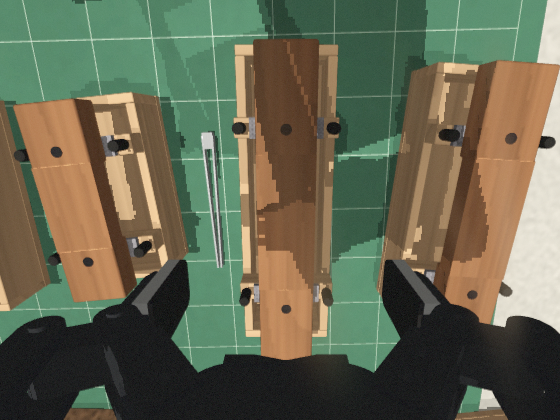

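The top view shows all four bars centred on their own boxes and the jar still at crop (490,85). Handing in.

```bash
python3 -c "
from cell import env
print(env.close_job(), env.read_state()['clock'])"
```

```text
the job is handed in; nothing more can be done
the job is handed in; nothing more can be done
```

All four bars are on the resonator boxes of their own length, and I handed the job in at about 55 s on the robot's clock. I took the shortest bar first, then the second, third and longest. Each bar was lowered until it touched the felt (7–8 N) before I opened the fingers.

- **Final check from the top camera:** each bar lies within about 1 mm and 0.2° of its box centre. The bar tops measured 95 mm, as expected for bars resting on the felt, and all four lie between their pins.
- **Jar:** it moved less than 1 mm between the first and last pictures, which is within measurement noise.
- **Disagreements:** the wrist and top cameras differ by about 2 mm in absolute position, but they agree on where each bar sits relative to its box. The last wrist picture gave the longest bar as 218 mm because the gripper hid one end; the top camera gave 224 mm.
- **Not checked:** I took no second picture to confirm that the bars stayed still. The last one was taken about 3 s after the final bar was released.

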